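# Unlatch and lift out the brass mould plate

### The job

Two steel mould frames stand on the bench, each with a plate held down by a red swing tab. Swing the tab of the frame with the brass plate aside until it is clear of the plate and leave it there, then lift the brass plate straight out and lay it flat and gently, right way up, in the blue tray. Leave the grey plate seated in its frame.

Things in the scene. Friction and masses are not known exactly. Their poses are not given: they have to be found in the camera images.
- brass_plate: Brass cover plate, 100 x 76 x 8 mm (x, y, z), about 0.5 kg. Origin: centre of its underside; z up. On its middle stands a grip rib, 14 mm thick along the plate's x, 44 mm long along its y, its top 36 mm above the underside. It lies with 2 mm of play in the pocket of its frame, underside 30 mm above the bench, plate top 2 mm below the rim.
- brass_frame: Dark steel mould frame holding the brass plate, fixed to the bench: 170 x 110 mm (x, y), rim 40 mm high. Origin: centre of its underside. The plate's centre is 15 mm along the frame's -x, axes parallel; the tab's vertical pivot is on the rim 57 mm along the frame's +x (72 mm from the plate's centre).
- brass_tab (a joint): Red swing tab holding the brass plate: flat bar 16 mm wide, 41 to 46 mm above the bench. In rad, positive anticlockwise seen from above; at 0 it points from its pivot to the plate's centre (frame's -x), covering 30 mm of the plate. Starts near 0, turns either way to stops at 1.75 and -1.75, clear of the plate beyond 1.3; light friction (1 N at the pin), stays where left.
- brass_tab_pin (a point): Top centre of the upright steel pin on the free end of the brass plate's tab, for turning it: 12 mm diameter, 44 mm from the pivot, standing from 46 to 74 mm above the bench. Turns with the tab: its +x points from the pin to the pivot.
- tray: Blue tray, fixed to the bench: 175 x 175 mm outside, 20 mm high, walls and floor 5 mm thick, empty. Origin: centre of its underside; x and y along its sides.
- grey_plate: The other plate, grey aluminium, same shape as the brass one, in the other frame (alike) under its own red tab: to be left seated. Origin: centre of its underside, 30 mm above the bench.
Mind the look-alikes: they are no part of the job. Of the things shaped like the brass_plate, the brass one is meant.

How it is judged:
On the way, in this order (a step that is already met when the one before it is completed fails the run):
1. the brass plate's tab is swung aside (more than 1.1 rad either way) with the plate still seated ((value of joint brass_tab above 1.1 rad or value of joint brass_tab below -1.1 rad) and height (world z) of brass_plate below 0.036 m), for 0.2 s.
2. the brass plate is lifted out above the frame's rim (height (world z) of brass_plate above 0.046 m), for 0.1 s.
At the end, for the whole second after the job is handed in: The brass plate lies at rest in the tray, flat on its floor (underside below 15 mm, tilt under 0.1 rad, right way up) with its centre within 65 mm of the tray's, its tab is still turned more than 1.1 rad aside, and the grey plate is within 12 mm of where it was (horizontal distance between brass_plate and tray below 0.065 m and height (world z) of brass_plate below 0.015 m and angle between brass_plate's own z axis and vertical below 0.1 rad and linear speed of brass_plate below 0.02 m/s and (value of joint brass_tab above 1.1 rad or value of joint brass_tab below -1.1 rad) and distance of grey_plate from where it was at the start of the episode below 0.012 m); the robot touches nothing.
It fails at once if the grey plate is taken out or shifted by more than 12 mm (distance of grey_plate from where it was at the start of the episode above 0.012 m).
It fails at once if the brass plate is dropped or thrown (faster than 0.6 m/s while not held by the fingers) (linear speed of brass_plate above 0.6 m/s and contact force between the fingers and brass_plate below 0.5 N).
It also fails if it takes over 56 s, if anything falls off the work surface, if the arm or the gripper's body presses on something with over 40 N, if the wrist force passes 120 N, or if a joint passes its speed limit or range.

### The arm

A 6-joint arm with a two-finger parallel gripper is mounted at the origin on the work surface. World frame = base frame: x ahead of the robot, y to its left, z up, the work surface at z = 0. Lengths are in m, angles in rad, forces in N, time in s.
With the tool pointing down it reaches from about 0.25 to 0.725 m from the base axis. Payload 9.7 kg.
Tool frame: the origin (TCP) lies at the centre of the arm's flange, where the gripper is bolted on; the fingertips stand 173 mm ahead of it and the grasp point (between the pads) lies 155 mm ahead of it; z points along the fingers, y is the direction in which the jaws open and shut (so a half turn about z gives the same grasp; the last joint's range is limited). The gripper opens to 85 mm and grips with 20 to 120 N. Pads are 22 mm wide; open, the fingers measure 114 mm over their backs; the gripper's body (76 mm by 85 mm) begins 54 mm behind the grasp point. The pads swing forward as they close: fully open they stand 13 mm farther back than shut.
Start: joints at [1.323, 0.087, 0.176, 1.66, 0, 1.571], TCP at [0.135, 0.533, 0.405] pointing down, gripper open.
Joint ranges: [-3.13, 3.13], [-0.85, 1.81], [-1.15, 1.24], [-2.2, 2.28], [-1.44, 1.52], [-3.14, 3.14]. Speed limits (rad/s): [2.22, 2.22, 2.57, 3.14, 3.14, 3.14].

### API

Orientations are given as a rotation vector (axis times angle).
In Python, from rig import arm, viewer gives the robot as it stands. The module is installed in compiled form; this text tells all that it offers.
- The arm moves only by the tool apply_moves, never from a script. Its argument "motion" is a list of rows, each an object with "travel": the shift along the tool's x, y, z as a fraction of full scale, a list of three; "twist": the turn, a rotation vector about the tool's x, y, z as a fraction of full scale, a list of three; "hand": the closure, from -1 (fully open) to 1 (shut). In form: [{"travel": [tx, ty, tz], "twist": [rx, ry, rz], "hand": hand}, ...]. A call has 1 to 12 rows; each row is the pose to reach, as a shift and turn from the pose commanded when the call began, along the tool's axes at that moment; what a row does not reach only later rows make up. Full scale, the value 1, is 0.1 m for a shift and 90 degrees for a turn. A row lasts 1/12 s, in which the tool goes at most 41.7 mm and 7.16 degrees, less where a joint would pass 70% of its speed; a pose out of reach is approached as far as the arm can. A call with a number of a shift or a turn outside -1 to 1 is refused whole. A call with a gripper value outside its range is refused whole. The fingers move at their own pace and stop on an object; "force" is the grip in N (left out, the last holds). Time passes only in rows, so rows that repeat a pose let the fingers close. It gives the time, the measured TCP pose, the force and the opening at its end, in the units of the state.
- arm.sense(): the state, without advancing time (a new reading comes with each control period).
- viewer.grab_frame(name): name is "side" or "top" or "wrist"; returns a dict with "pixels" (480x640x3 uint8, red, green, blue), "fx", "fy", "cx", "cy" (pixels), "view" (4x4, takes a point from world to camera coordinates); the wrist camera has in their place "T_tool_cam" (4x4, takes a point from camera to tool coordinates, whose origin is the TCP and whose axes are the flange's). Camera axes: x right, y down, z forward; pixel columns grow to the right and rows downward; lengths in m; the calibration is good to about 2 mm. A picture is of the moment at which its call begins: read the wrist's pose just before it. There is no depth.
- arm.finish_job(): hands the job in, once; it reports no verdict.
The state is a dict: "clock": time; "q": joint angles; "qd": joint speeds; "joint_efforts": joint torques, N m; "tcp_pos": TCP position; "eef_rot": TCP orientation; "ft_force": force on the tool from outside, world axes, zero at the start; "moment": the same for the moment, N m; "grip_width": finger opening in m.
Only numpy, scipy, OpenCV 4.12 (cv2) and the standard library are available. Lean on these libraries where they do the work, as an engineer would, in place of code of your own. Each camera call takes 0.05 s, during which the arm holds its last target.

## Working session

There is one attempt and no reset: what is moved stays moved. The work goes in short steps, Python scripts to look and compute and a tool call to move; the robot and the scene stay as the last step left them, time stands still between calls to the robot, and variables do not carry over. Pictures are saved under pics/ and viewed, and the job is handed in when it is done.

Besides the shell and the picture viewer there is one more tool, called by a JSON object that holds its "api" and its "payload". apply_moves: Moves the arm, as the interface text tells. Its arguments: {"type":"object","properties":{"motion":{"type":"array","items":{"type":"object","properties":{"travel":{"type":"array","items":{"type":"number"}},"twist":{"type":"array","items":{"type":"number"}},"hand":{"type":"number"}}}},"force":{"type":"number"}},"required":["motion"]}

```bash
mkdir -p pics; python3 - <<'E'
from rig import arm, viewer
import cv2, numpy as np
s=arm.sense(); print({k:np.round(v,3) for k,v in s.items()})
for n in ("top","side","wrist"):
    f=viewer.grab_frame(n); cv2.imwrite(f"pics/{n}0.png",f["pixels"][:,:,::-1])
    print(n,f["fx"],f["fy"],f["cx"],f["cy"]); print(np.round(f.get("view",f.get("T_tool_cam")),4).tolist())
E
```

```text
{'clock': np.float64(0.0), 'q': array([1.323, 0.087, 0.175, 1.66 , 0.   , 1.571]), 'qd': array([ 0.   ,  0.   , -0.001,  0.001,  0.001, -0.   ]), 'joint_efforts': array([ 1.0000e-03, -5.2039e+01,  4.6481e+01,  1.6000e-02,  0.0000e+00,
        0.0000e+00]), 'tcp_pos': array([0.135, 0.533, 0.404]), 'eef_rot': array([-3.880e-01, -3.117e+00,  2.000e-03]), 'ft_force': array([ 0.004, -0.568, -0.384]), 'moment': array([ 0.045, -0.002,  0.03 ]), 'grip_width': np.float64(0.086)}
top 536.3523971511152 536.3523971511152 312.4127619273012 237.6041006362335
[[0.0205, -0.9997, 0.0094, -0.0843], [-0.997, -0.0212, -0.0749, 0.4722], [0.0751, -0.0078, -0.9971, 1.0612], [0.0, 0.0, 0.0, 1.0]]
side 479.7192275638844 479.7192275638844 313.88340006617096 238.94735242011538
[[-0.9954, -0.0954, 0.0029, 0.498], [-0.0759, 0.7726, -0.6304, 0.1282], [0.0578, -0.6277, -0.7763, 0.8979], [0.0, 0.0, 0.0, 1.0]]
wrist 355.8227640720948 355.8227640720948 317.958018577994 241.53019049847182
[[0.0003, -0.9474, -0.3201, 0.0833], [1.0, 0.0003, 0.0, 0.0009], [0.0001, -0.3201, 0.9474, 0.0318], [0.0, 0.0, 0.0, 1.0]]
```

View pics/top0.png

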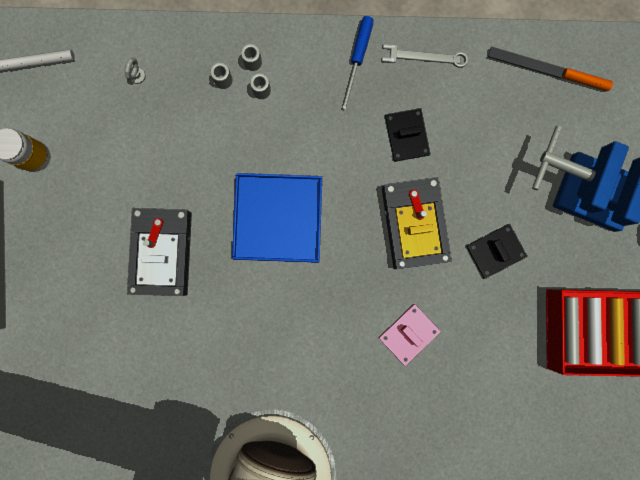

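View pics/side0.png

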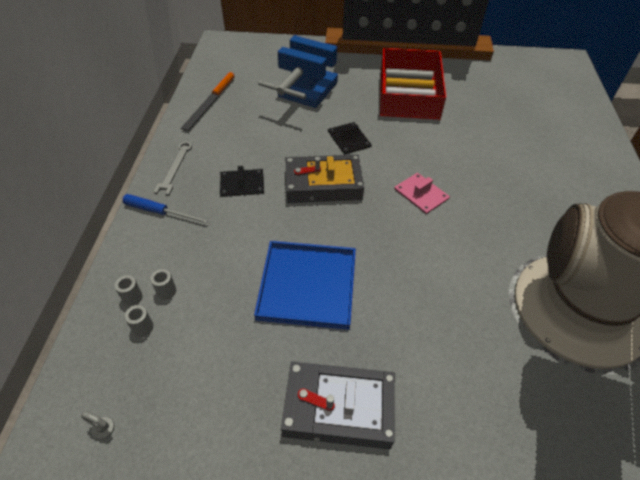

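View pics/wrist0.png

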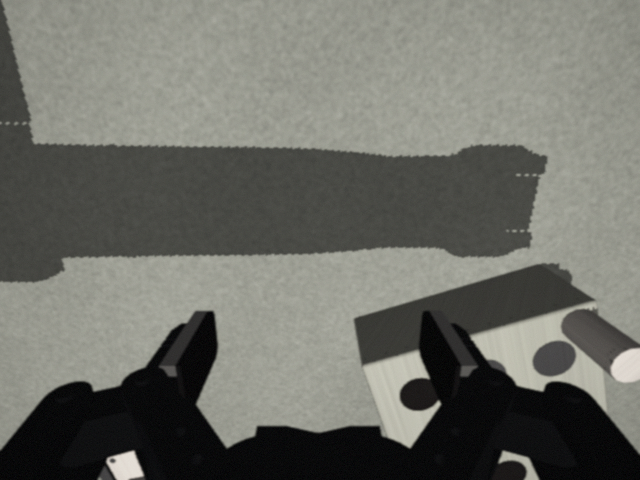

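Things that could pass for the brass plate in the top view: the yellow plate in the right frame (419,230), the grey-white plate in the left frame (158,258), two loose black plates (407,135) and (496,251), and a pink one (409,334). I choose the yellow one at (419,230), since it sits in a frame under a red tab. Next is a close crop to check it.

```bash
cat > h.py <<'E'
import cv2, numpy as np
from scipy.spatial.transform import Rotation as R
from rig import arm, viewer
def ray2z(f,uv,z,T=None):
    d=np.array([(uv[0]-f["cx"])/f["fx"],(uv[1]-f["cy"])/f["fy"],1.])
    V=f["view"] if T is None else T
    Rm,t=V[:3,:3],V[:3,3]; c=-Rm.T@t; d=Rm.T@d
    return c+d*(z-c[2])/d[2]
def wristview(s,f):
    M=np.eye(4); M[:3,:3]=R.from_rotvec(s["eef_rot"]).as_matrix(); M[:3,3]=s["tcp_pos"]
    return np.linalg.inv(M@f["T_tool_cam"])
def proj(f,p,T=None):
    V=f["view"] if T is None else T
    c=V[:3,:3]@np.asarray(p)+V[:3,3]; return np.array([f["fx"]*c[0]/c[2]+f["cx"],f["fy"]*c[1]/c[2]+f["cy"]])
E
python3 - <<'E'
import cv2
a=cv2.imread("pics/top0.png")
cv2.imwrite("pics/crop1.png",cv2.resize(a[165:285,360:480],None,fx=5,fy=5,interpolation=cv2.INTER_CUBIC))
b=cv2.imread("pics/side0.png")
cv2.imwrite("pics/crop2.png",cv2.resize(b[140:215,270:380],None,fx=7,fy=7,interpolation=cv2.INTER_CUBIC))
E
```

```text
(no output)
```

View pics/crop1.png

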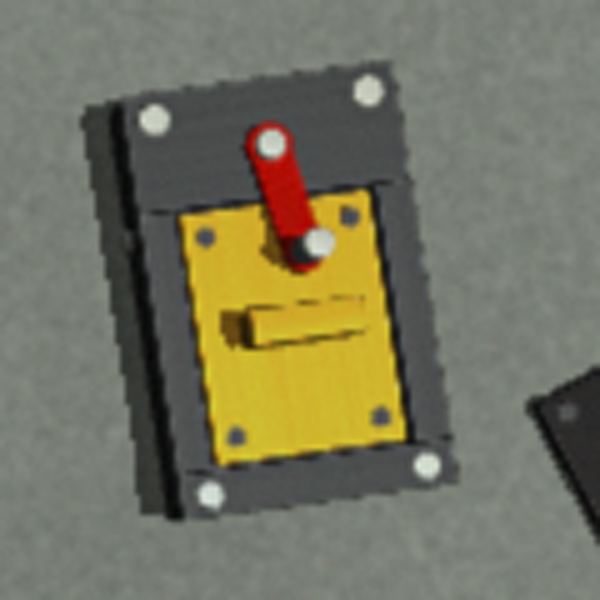

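View pics/crop2.png

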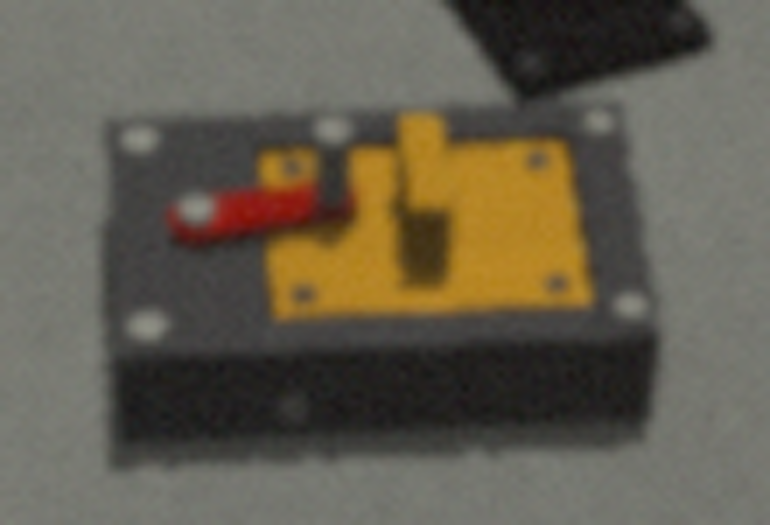

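```bash
cat > m.py <<'E'
from h import *
import pickle
f=viewer.grab_frame("top"); g=viewer.grab_frame("side")
P=lambda u,v:(360+(u+.5)/5-.5,165+(v+.5)/5-.5)
Q=lambda u,v:(270+(u+.5)/7-.5,140+(v+.5)/7-.5)
c=[ray2z(f,P(*p),.038) for p in [(180,214),(372,188),(408,440),(218,466)]]
print("plate",np.round(c,4).tolist(),"ctr",np.mean(c,0))
print([np.linalg.norm(c[i]-c[i-1]).round(4) for i in range(4)])
x=(c[0]+c[1]-c[2]-c[3]);print("yaw x",np.degrees(np.arctan2(x[1],x[0])))
y=(c[0]+c[3]-c[1]-c[2]);print("yaw y-90",np.degrees(np.arctan2(y[1],y[0]))-90)
piv=ray2z(f,P(272,143),.048);pin=ray2z(f,P(319,242),.074);print("piv",piv,"pin",pin,np.linalg.norm((piv-pin)[:2]))
print("side plate",np.mean([ray2z(g,Q(*p),.038) for p in [(260,152),(570,140),(593,303),(274,319)]],0))
print("side pin",ray2z(g,Q(333,130),.074),"piv",ray2z(g,Q(198,210),.048))
t=[ray2z(f,p,.02) for p in [(235,174.5),(322,176),(320,262.5),(232.5,260)]]
print("tray",np.round(t,3).tolist(),np.mean(t,0))
E
python3 m.py
```

```text
plate [[0.536, -0.2382, 0.038], [0.5481, -0.3146, 0.038], [0.448, -0.3292, 0.038], [0.4362, -0.2541, 0.038]] ctr [ 0.49206659 -0.28405392  0.038     ]
[np.float64(0.1011), np.float64(0.0773), np.float64(0.1011), np.float64(0.076)]
yaw x 8.67946856798822
yaw y-90 8.976338099008117
piv [ 0.56363023 -0.2726838   0.048     ] pin [ 0.52145133 -0.2858498   0.074     ] 0.04418600437019334
side plate [ 0.49060226 -0.28068835  0.038     ]
side pin [ 0.52042456 -0.28294389  0.074     ] piv [ 0.56198789 -0.27052243  0.048     ]
tray [[0.598, 0.085, 0.02], [0.599, -0.091, 0.02], [0.424, -0.091, 0.02], [0.425, 0.084, 0.02]] [ 0.51176621 -0.003117    0.02      ]
```

The crop shows the yellow plate in a dark frame, with a red tab pointing to the plate. The pin top is at crop (319,242), i.e. top px (423.5,213), and the rib is in the middle. The plate measures 101 x 76.6 mm and the pin-to-pivot distance 44.2 mm, both as described.

```bash
cat > plan.py <<'E'
from h import *
import sys
def plan(x,y,z,yawy,frac=None):
    s=arm.sense(); M=R.from_rotvec(s["eef_rot"]).as_matrix(); p=np.array(s["tcp_pos"])
    a=np.radians(yawy); ty=np.array([np.cos(a),np.sin(a),0]); tz=np.array([0,0,-1.]); T=np.column_stack([np.cross(ty,tz),ty,tz])
    d=M.T@(np.array([x,y,z])-p)*10; r=R.from_matrix(M.T@T).as_rotvec()/(np.pi/2)
    print("clk %.2f"%s["clock"],"tcp",p.round(4),"yawy %.1f"%np.degrees(np.arctan2(M[1,1],M[0,1])),"q",np.round(s["q"],2),"F",np.round(s["ft_force"],1),"w %.4f"%s["grip_width"])
    print("FULL travel",d.round(3),"twist",r.round(3))
    k=max(1,np.abs(d).max(),np.abs(r).max()); 
    if k>1: print("STEP 1/%.2f"%k,(d/k).round(3),(r/k).round(3))
if __name__=="__main__": plan(*map(float,sys.argv[1:]))
E
python3 plan.py .521 -.284 .36 -72.7
```

```text
clk 0.25 tcp [0.1349 0.5332 0.4043] yawy 75.8 q [1.32 0.09 0.18 1.66 0.   1.57] F [-0.3  0.8 -0.2] w 0.0852
FULL travel [-5.747 -6.975  0.448] twist [-0.00e+00  1.00e-03  1.65e+00]
STEP 1/6.98 [-0.824 -1.     0.064] [-0.     0.     0.237]
```

{"api": "apply_moves", "payload": {"motion": [{"travel": [-0.27,-0.33,0],"twist": [0,0,0.08],"hand": -0.3},{"travel": [-0.55,-0.66,0],"twist": [0,0,0.16],"hand": -0.3},{"travel": [-0.82,-1,0],"twist": [0,0,0.24],"hand": -0.3},{"travel": [-0.82,-1,0],"twist": [0,0,0.24],"hand": -0.3}], "force": 30}}

```text
clock: 0.58
tcp_pos: [0.1911, 0.412, 0.4053]
eef_rot: [0.98, 2.984, -0.001]
ft_force: [0.0, -0.7, -0.7]
grip_width: 0.0555
```

```bash
python3 plan.py .521 -.284 .36 -72.7
```

```text
clk 0.58 tcp [0.1911 0.412  0.4053] yawy 53.6 q [ 1.14 -0.14 -0.05  1.67 -0.    1.77] F [ 0.  -0.7 -0.7] w 0.0555
FULL travel [-6.783 -3.65   0.462] twist [1.000e-03 1.000e-03 1.404e+00]
STEP 1/6.78 [-1.    -0.538  0.068] [0.    0.    0.207]
```

{"api": "apply_moves", "payload": {"motion": [{"travel": [-0.35,-0.18,0],"twist": [0,0,0.08],"hand": -0.3},{"travel": [-0.7,-0.36,0],"twist": [0,0,0.16],"hand": -0.3},{"travel": [-1,-0.52,0],"twist": [0,0,0.24],"hand": -0.3},{"travel": [-1,-0.52,0],"twist": [0,0,0.3],"hand": -0.3}]}}

```text
clock: 0.92
tcp_pos: [0.2418, 0.3118, 0.4054]
eef_rot: [1.649, 2.673, 0.001]
ft_force: [-0.8, -0.1, -1.4]
grip_width: 0.0553
```

```bash
python3 plan.py .521 -.284 .36 -72.7
```

```text
clk 0.92 tcp [0.2418 0.3118 0.4054] yawy 26.7 q [ 0.91 -0.28 -0.16  1.69 -0.    2.02] F [-0.8 -0.1 -1.4] w 0.0553
FULL travel [-6.577 -0.179  0.459] twist [ 1.000e-03 -0.000e+00  1.104e+00]
STEP 1/6.58 [-1.    -0.027  0.07 ] [ 0.    -0.     0.168]
```

{"api": "apply_moves", "payload": {"motion": [{"travel": [-0.35,0,0],"twist": [0,0,0.08],"hand": -0.3},{"travel": [-0.7,0,0],"twist": [0,0,0.16],"hand": -0.3},{"travel": [-1,0,0],"twist": [0,0,0.24],"hand": -0.3},{"travel": [-1,0,0],"twist": [0,0,0.3],"hand": -0.3}]}}

```text
clock: 1.25
tcp_pos: [0.2875, 0.2234, 0.405]
eef_rot: [2.227, 2.214, 0.001]
ft_force: [0.8, 0.4, -0.5]
grip_width: 0.0551
```

```bash
python3 plan.py .521 -.284 .36 -72.7
```

```text
clk 1.25 tcp [0.2875 0.2234 0.405 ] yawy -0.4 q [ 0.66 -0.35 -0.22  1.71 -0.    2.24] F [ 0.8  0.4 -0.5] w 0.0551
FULL travel [-5.06   2.365  0.456] twist [ 0.001 -0.     0.804]
STEP 1/5.06 [-1.     0.468  0.09 ] [ 0.    -0.     0.159]
```

{"api": "apply_moves", "payload": {"motion": [{"travel": [-0.35,0.16,0],"twist": [0,0,0.08],"hand": -0.3},{"travel": [-0.7,0.32,0],"twist": [0,0,0.16],"hand": -0.3},{"travel": [-1,0.47,0],"twist": [0,0,0.24],"hand": -0.3},{"travel": [-1,0.47,0],"twist": [0,0,0.3],"hand": -0.3}]}}

```text
clock: 1.58
tcp_pos: [0.3351, 0.123, 0.4047]
eef_rot: [2.684, 1.631, 0.0]
ft_force: [-0.6, 0.6, -0.2]
grip_width: 0.0554
```

```bash
python3 plan.py .521 -.284 .36 -72.7
```

```text
clk 1.58 tcp [0.3351 0.123  0.4047] yawy -27.4 q [ 0.35 -0.37 -0.23  1.71 -0.    2.4 ] F [-0.6  0.6 -0.2] w 0.0554
FULL travel [-2.755  3.524  0.453] twist [ 0.001 -0.     0.503]
STEP 1/3.52 [-0.782  1.     0.129] [ 0.    -0.     0.143]
```

{"api": "apply_moves", "payload": {"motion": [{"travel": [-0.26,0.33,0],"twist": [0,0,0.08],"hand": -0.3},{"travel": [-0.52,0.66,0],"twist": [0,0,0.16],"hand": -0.3},{"travel": [-0.78,1,0],"twist": [0,0,0.24],"hand": -0.3},{"travel": [-0.78,1,0.1],"twist": [0,0,0.3],"hand": -0.3}]}}

```text
clock: 1.92
tcp_pos: [0.3896, 0.0073, 0.3956]
eef_rot: [2.99, 0.958, 0.003]
ft_force: [0.6, 1.2, 0.0]
grip_width: 0.0555
```

```bash
python3 plan.py .521 -.284 .36 -72.7
```

```text
clk 1.92 tcp [0.3896 0.0073 0.3956] yawy -54.5 q [ 0.02 -0.3  -0.19  1.67 -0.    2.54] F [0.6 1.2 0. ] w 0.0555
FULL travel [-0.624  3.133  0.363] twist [ 0.002 -0.001  0.203]
STEP 1/3.13 [-0.199  1.     0.116] [ 0.001 -0.     0.065]
```

{"api": "apply_moves", "payload": {"motion": [{"travel": [-0.06,0.33,0],"twist": [0,0,0.06],"hand": -0.3},{"travel": [-0.12,0.66,0],"twist": [0,0,0.12],"hand": -0.3},{"travel": [-0.2,1,0.1],"twist": [0,0,0.2],"hand": -0.3},{"travel": [-0.2,1,0.2],"twist": [0,0,0.2],"hand": -0.3}]}}

```text
clock: 2.25
tcp_pos: [0.4323, -0.0843, 0.3741]
eef_rot: [3.103, 0.48, 0.001]
ft_force: [-0.3, 0.8, -0.0]
grip_width: 0.0551
```

```bash
python3 plan.py .521 -.284 .36 -72.7
```

```text
clk 2.25 tcp [ 0.4323 -0.0843  0.3741] yawy -72.4 q [-0.19 -0.18 -0.14  1.61 -0.    2.64] F [-0.3  0.8 -0. ] w 0.0551
FULL travel [0.242 2.171 0.144] twist [ 0.001 -0.     0.003]
STEP 1/2.17 [0.111 1.    0.066] [ 0.    -0.     0.002]
```

{"api": "apply_moves", "payload": {"motion": [{"travel": [0.11,1,0.07],"twist": [0,0,0],"hand": -0.3},{"travel": [0.11,1,0.07],"twist": [0,0,0],"hand": -0.3},{"travel": [0.11,1,0.07],"twist": [0,0,0],"hand": -0.3},{"travel": [0.11,1,0.07],"twist": [0,0,0],"hand": -0.3}]}}

```text
clock: 2.58
tcp_pos: [0.4734, -0.1747, 0.3662]
eef_rot: [-3.102, -0.494, 0.002]
ft_force: [-0.6, -0.1, 0.3]
grip_width: 0.0554
```

```bash
python3 plan.py .521 -.284 .36 -72.7
```

```text
clk 2.58 tcp [ 0.4734 -0.1747  0.3662] yawy -71.9 q [-0.35 -0.03 -0.02  1.58 -0.    2.47] F [-0.6 -0.1  0.3] w 0.0554
FULL travel [0.114 1.187 0.061] twist [-0.     0.001  0.009]
STEP 1/1.19 [0.096 1.    0.051] [-0.     0.001  0.007]
```

{"api": "apply_moves", "payload": {"motion": [{"travel": [0.1,1,0.06],"twist": [0,0,0.01],"hand": -0.3},{"travel": [0.1,1,0.06],"twist": [0,0,0.01],"hand": -0.3},{"travel": [0.1,1,0.06],"twist": [0,0,0.01],"hand": -0.3},{"travel": [0.1,1,0.06],"twist": [0,0,0.01],"hand": -0.3},{"travel": [0.1,1,0.06],"twist": [0,0,0.01],"hand": -0.3}]}}

```text
clock: 3.0
tcp_pos: [0.5132, -0.2639, 0.361]
eef_rot: [-3.105, -0.472, 0.002]
ft_force: [-0.1, 0.1, -0.6]
grip_width: 0.0552
```

```bash
python3 plan.py .521 -.284 .31 -72.7; python3 - <<'E'
from h import *
s=arm.sense(); f=viewer.grab_frame("wrist"); cv2.imwrite("pics/w1.png",f["pixels"][:,:,::-1])
T=wristview(s,f)
for n,p in dict(pin=(.521,-.2845,.074),piv=(.563,-.272,.048),rib=(.4915,-.283,.066)).items(): print(n,proj(f,p,T))
E
```

```text
clk 3.00 tcp [ 0.5132 -0.2639  0.361 ] yawy -72.7 q [-0.48  0.14  0.15  1.58  0.    2.36] F [-0.1  0.1 -0.6] w 0.0552
FULL travel [0.016 0.215 0.51 ] twist [-0.001  0.001 -0.   ]
pin [349.26430424 234.26953768]
piv [348.8385546  170.74779817]
rib [334.67913135 264.3330176 ]
```

View pics/w1.png

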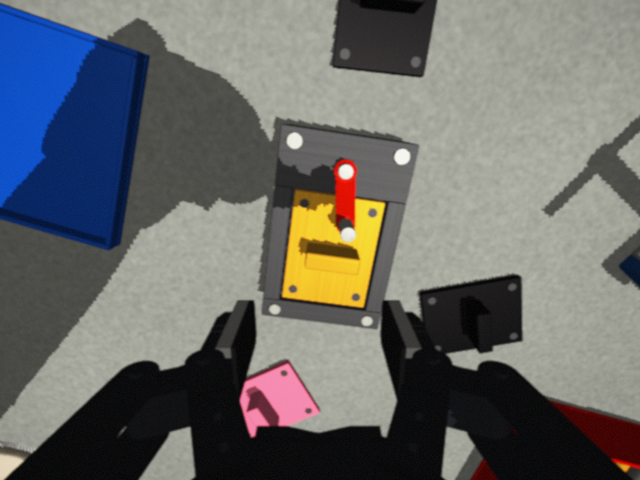

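The wrist view shows the pin top at (348,234) where I predicted (349,234), the pivot at (346,171) against (349,171), and the rib at (332,261) against (335,264). That agrees to within about 2 mm, so I go down astride the pin.

{"api": "apply_moves", "payload": {"motion": [{"travel": [0.01,0.2,0.3],"twist": [0,0,0],"hand": -0.3},{"travel": [0.01,0.2,0.6],"twist": [0,0,0],"hand": -0.3},{"travel": [0.01,0.2,0.9],"twist": [0,0,0],"hand": -0.3},{"travel": [0.01,0.2,0.9],"twist": [0,0,0],"hand": -0.3},{"travel": [0.01,0.2,0.9],"twist": [0,0,0],"hand": -0.3}]}}

```text
clock: 3.47
tcp_pos: [0.5194, -0.2814, 0.2715]
eef_rot: [-3.104, -0.474, 0.003]
ft_force: [0.2, -0.1, 1.2]
grip_width: 0.0554
```

```bash
python3 plan.py .521 -.2835 .224 -72.7; python3 - <<'E'
from h import *
s=arm.sense(); f=viewer.grab_frame("wrist"); cv2.imwrite("pics/w2.png",f["pixels"][:,:,::-1])
T=wristview(s,f)
for n,p in dict(pin=(.521,-.2835,.074),piv=(.563,-.272,.048),rib=(.4915,-.283,.066)).items(): print(n,proj(f,p,T))
E
```

```text
clk 3.47 tcp [ 0.5194 -0.2814  0.2715] yawy -72.6 q [-0.5   0.18  0.02  1.41  0.    2.34] F [ 0.2 -0.1  1.2] w 0.0554
FULL travel [0.009 0.026 0.475] twist [-0.001  0.001  0.001]
pin [325.8885439  287.71557837]
piv [328.46142634 194.02873412]
rib [308.68013891 326.52104099]
```

View pics/w2.png

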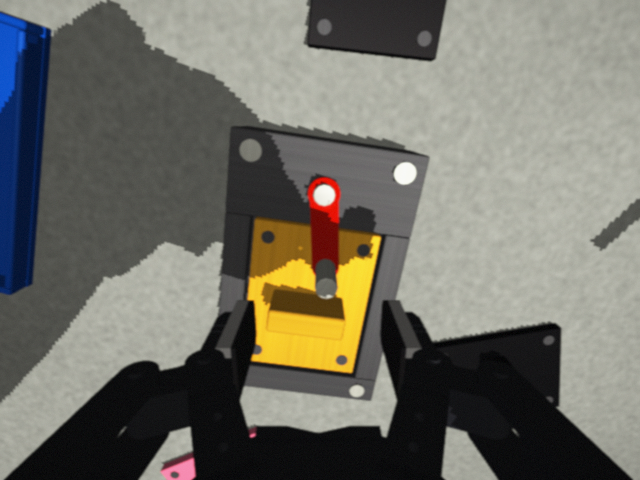

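Pin seen at (326,288), predicted (326,288), so the pin position stands. Going down and closing lightly on it.

{"api": "apply_moves", "payload": {"motion": [{"travel": [0.01,0.02,0.24],"twist": [0,0,0],"hand": -0.3},{"travel": [0.01,0.02,0.47],"twist": [0,0,0],"hand": -0.3},{"travel": [0.01,0.02,0.47],"twist": [0,0,0],"hand": -0.3},{"travel": [0.01,0.02,0.47],"twist": [0,0,0],"hand": -0.3},{"travel": [0.01,0.02,0.47],"twist": [0,0,0],"hand": 0.2},{"travel": [0.01,0.02,0.47],"twist": [0,0,0],"hand": 0.5},{"travel": [0.01,0.02,0.47],"twist": [0,0,0],"hand": 1},{"travel": [0.01,0.02,0.47],"twist": [0,0,0],"hand": 1},{"travel": [0.01,0.02,0.47],"twist": [0,0,0],"hand": 1},{"travel": [0.01,0.02,0.47],"twist": [0,0,0],"hand": 1}], "force": 20}}

```text
clock: 4.35
tcp_pos: [0.5218, -0.2845, 0.2261]
eef_rot: [3.105, 0.472, 0.003]
ft_force: [-1.2, 0.1, 6.6]
grip_width: 0.011
```

```bash
python3 plan.py .521 -.2835 .224 -72.7
```

```text
clk 4.35 tcp [ 0.5218 -0.2845  0.2261] yawy -72.7 q [-0.5   0.2  -0.05  1.33  0.    2.34] F [-1.2  0.1  6.6] w 0.0110
FULL travel [-0.005 -0.012  0.021] twist [ 0.001 -0.001  0.   ]
```

{"api": "apply_moves", "payload": {"motion": [{"travel": [0.003,0.05,-0.02],"twist": [0,0,-0.072],"hand": 1},{"travel": [0.011,0.099,-0.03],"twist": [0,0,-0.144],"hand": 1},{"travel": [0.025,0.147,-0.03],"twist": [0,0,-0.217],"hand": 1},{"travel": [0.045,0.193,-0.03],"twist": [0,0,-0.289],"hand": 1},{"travel": [0.069,0.236,-0.03],"twist": [0,0,-0.361],"hand": 1},{"travel": [0.098,0.277,-0.03],"twist": [0,0,-0.433],"hand": 1},{"travel": [0.132,0.314,-0.03],"twist": [0,0,-0.506],"hand": 1},{"travel": [0.169,0.347,-0.03],"twist": [0,0,-0.578],"hand": 1},{"travel": [0.21,0.375,-0.03],"twist": [0,0,-0.65],"hand": 1},{"travel": [0.254,0.399,-0.03],"twist": [0,0,-0.722],"hand": 1},{"travel": [0.3,0.417,-0.03],"twist": [0,0,-0.794],"hand": 1},{"travel": [0.349,0.43,-0.03],"twist": [0,0,-0.867],"hand": 1}]}}

```text
clock: 5.35
tcp_pos: [0.5676, -0.3139, 0.2264]
eef_rot: [-2.105, -2.326, -0.002]
ft_force: [-0.1, 8.8, -4.6]
grip_width: 0.0111
```

```bash
python3 plan.py .568 -.313 .229 5.3; python3 - <<'E'
from h import *
for n in ("side","top"):
    f=viewer.grab_frame(n); cv2.imwrite(f"pics/{n}2.png",cv2.resize(f["pixels"][120:320,260:520] if n=="side" else f["pixels"][100:300,300:560],None,fx=3,fy=3,interpolation=cv2.INTER_CUBIC)[:,:,::-1])
E
```

```text
clk 5.35 tcp [ 0.5676 -0.3139  0.2264] yawy 5.7 q [-0.51  0.33  0.11  1.36  0.    0.97] F [-0.1  8.8 -4.6] w 0.0111
FULL travel [ 0.008  0.005 -0.026] twist [-0.001 -0.003  0.004]
```

View pics/side2.png

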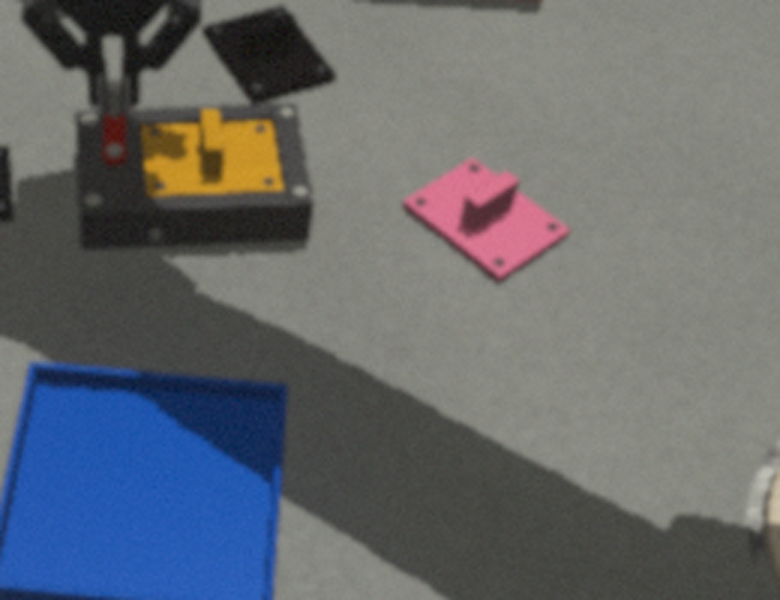

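The side view shows the tab at about 90° to the plate, with its pivot at crop (114,150). The plate is clear and still seated. I release the pin and rise.

{"api": "apply_moves", "payload": {"motion": [{"travel": [0,0,0],"twist": [0,0,0],"hand": 0.2},{"travel": [0,0,0],"twist": [0,0,0],"hand": 0},{"travel": [0,0,0],"twist": [0,0,0],"hand": 0},{"travel": [0,0,0],"twist": [0,0,0],"hand": 0},{"travel": [0,0,-0.3],"twist": [0,0,0],"hand": 0},{"travel": [0,0,-0.6],"twist": [0,0,0],"hand": 0},{"travel": [0,0,-0.9],"twist": [0,0,0],"hand": 0},{"travel": [0,0,-0.9],"twist": [0,0,0],"hand": 0}]}}

```text
clock: 6.12
tcp_pos: [0.568, -0.3155, 0.325]
eef_rot: [2.11, 2.315, 0.003]
ft_force: [1.5, -1.1, 1.2]
grip_width: 0.0427
```

```bash
python3 plan.py .480 -.282 .316 8.8
```

```text
clk 6.12 tcp [ 0.568  -0.3155  0.325 ] yawy 5.3 q [-0.51  0.31  0.28  1.53 -0.    0.97] F [ 1.5 -1.1  1.2] w 0.0427
FULL travel [ 0.415 -0.846  0.081] twist [ 0.005  0.004 -0.039]
```

{"api": "apply_moves", "payload": {"motion": [{"travel": [0.2,-0.36,0],"twist": [0,0,-0.039],"hand": 0},{"travel": [0.4,-0.72,0],"twist": [0,0,-0.039],"hand": 0},{"travel": [0.4,-0.72,0],"twist": [0,0,-0.039],"hand": 0},{"travel": [0.4,-0.72,0],"twist": [0,0,-0.039],"hand": 0},{"travel": [0.4,-0.72,0],"twist": [0,0,-0.039],"hand": 0}]}}

```text
clock: 6.53
tcp_pos: [0.4922, -0.2821, 0.3186]
eef_rot: [2.043, 2.384, 0.001]
ft_force: [0.0, 0.4, -0.2]
grip_width: 0.0429
```

```bash
python3 plan.py .4925 -.282 .218 8.8; python3 - <<'E'
from h import *
s=arm.sense(); f=viewer.grab_frame("wrist"); cv2.imwrite("pics/w3.png",f["pixels"][:,:,::-1])
T=wristview(s,f)
a=np.radians(8.8);ex=np.array([np.cos(a),np.sin(a),0]);ey=np.array([-ex[1],ex[0],0])
c=np.array([.4925,-.282,0])
for n,(u,v,z) in dict(ribTop1=(.007,.022,.066),r2=(-.007,.022,.066),r3=(-.007,-.022,.066),r4=(.007,-.022,.066),c1=(.05,.038,.038),c2=(-.05,.038,.038),c3=(-.05,-.038,.038),c4=(.05,-.038,.038)).items(): print(n,proj(f,c+u*ex+v*ey+[0,0,z],T).round(1))
g=viewer.grab_frame("top"); cv2.imwrite("pics/t3.png",cv2.resize(g["pixels"][150:300,350:500],None,fx=4,fy=4)[:,:,::-1])
E
```

```text
clk 6.53 tcp [ 0.4922 -0.2821  0.3186] yawy 8.8 q [-0.52  0.11  0.04  1.49 -0.    0.9 ] F [ 0.   0.4 -0.2] w 0.0429
FULL travel [2.000e-03 1.000e-03 1.006e+00] twist [0.001 0.001 0.   ]
STEP 1/1.01 [0.002 0.001 1.   ] [0.001 0.001 0.   ]
ribTop1 [329.4 221.8]
r2 [307.6 221.8]
r3 [308.2 284. ]
r4 [328.7 284. ]
c1 [389.5 189.2]
c2 [247.2 189.1]
c3 [253.5 287.1]
c4 [383.1 287.1]
```

View pics/w3.png

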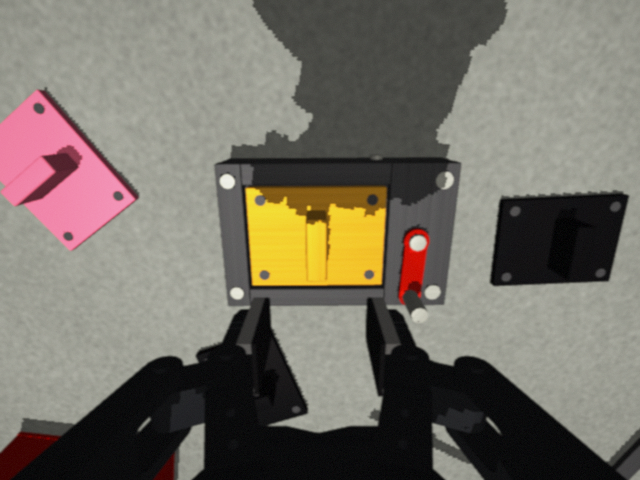

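View pics/t3.png

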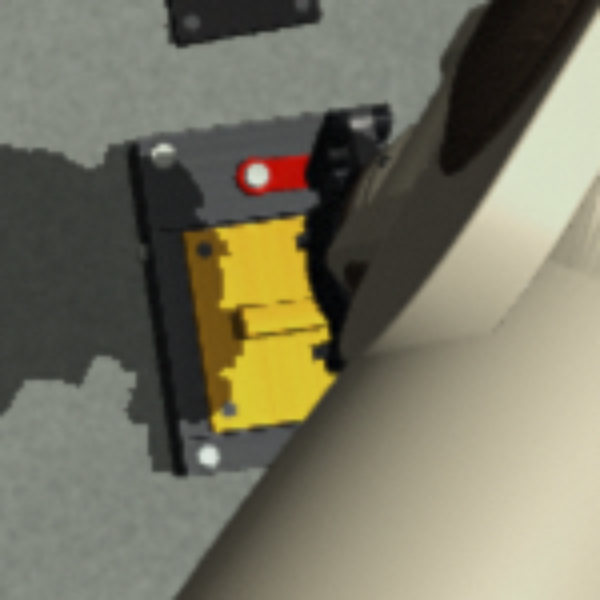

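Plate corners are seen at (246,187), (387,186), (383,287) and (251,286), within 2–3 px of the prediction. The tab points sideways, with its pivot at (417,243) and its end at (408,300), clear of the plate. Going down on the rib.

{"api": "apply_moves", "payload": {"motion": [{"travel": [0.01,-0.01,0.3],"twist": [0,0,0],"hand": 0},{"travel": [0.01,-0.01,0.6],"twist": [0,0,0],"hand": 0},{"travel": [0.01,-0.01,0.8],"twist": [0,0,0],"hand": 0},{"travel": [0.01,-0.01,0.9],"twist": [0,0,0],"hand": 0},{"travel": [0.01,-0.01,0.97],"twist": [0,0,0],"hand": 0},{"travel": [0.01,-0.01,0.98],"twist": [0,0,0],"hand": 0},{"travel": [0.01,-0.01,0.98],"twist": [0,0,0],"hand": 0},{"travel": [0.01,-0.01,0.98],"twist": [0,0,0],"hand": 0.3}], "force": 40}}

```text
clock: 7.3
tcp_pos: [0.4916, -0.2814, 0.2211]
eef_rot: [2.042, 2.385, 0.001]
ft_force: [0.7, 0.2, 0.5]
grip_width: 0.0318
```

```bash
python3 plan.py .4925 -.282 .219 8.8
```

```text
clk 7.30 tcp [ 0.4916 -0.2814  0.2211] yawy 8.8 q [-0.52  0.13 -0.13  1.31 -0.    0.9 ] F [0.7 0.2 0.5] w 0.0318
FULL travel [-0.007  0.008  0.021] twist [0.001 0.001 0.   ]
```

{"api": "apply_moves", "payload": {"motion": [{"travel": [0,0,0.01],"twist": [0,0,0],"hand": 0.5},{"travel": [0,0,0.01],"twist": [0,0,0],"hand": 1},{"travel": [0,0,0.01],"twist": [0,0,0],"hand": 1},{"travel": [0,0,0.01],"twist": [0,0,0],"hand": 1},{"travel": [0,0,0.01],"twist": [0,0,0],"hand": 1},{"travel": [0,0,0.01],"twist": [0,0,0],"hand": 1}], "force": 60}}

```text
clock: 7.8
tcp_pos: [0.4913, -0.2812, 0.2199]
eef_rot: [2.042, 2.385, 0.0]
ft_force: [0.3, -0.2, 6.2]
grip_width: 0.0125
```

```bash
python3 plan.py .4925 -.282 .3 8.8; python3 - <<'E'
from h import *
f=viewer.grab_frame("side"); cv2.imwrite("pics/s4.png",cv2.resize(f["pixels"][80:230,240:420],None,fx=4,fy=4,interpolation=cv2.INTER_CUBIC)[:,:,::-1])
E
```

```text
clk 7.80 tcp [ 0.4913 -0.2812  0.2199] yawy 8.8 q [-0.52  0.13 -0.13  1.3  -0.    0.9 ] F [ 0.3 -0.2  6.2] w 0.0125
FULL travel [-0.01   0.012 -0.801] twist [0.001 0.001 0.   ]
```

View pics/s4.png

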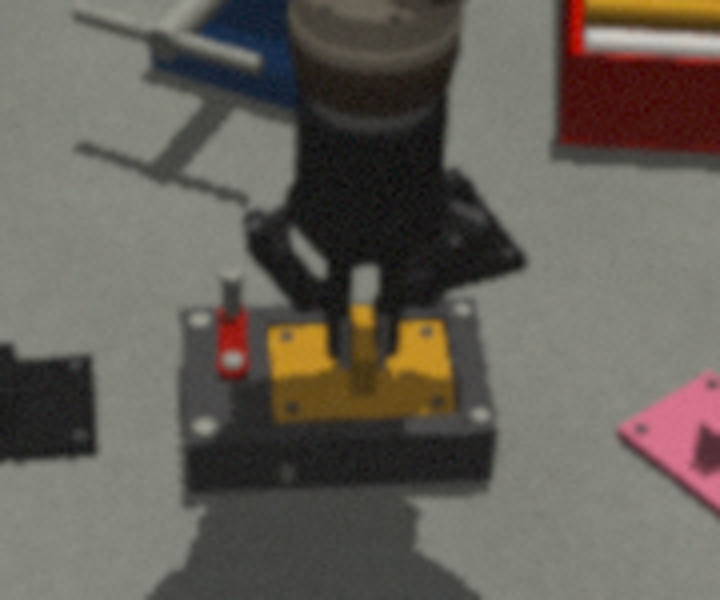

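The side view shows both fingers on the brass rib at crop (363,340), and the tab aside at (232,340). Opening 12.5 mm fits the 14 mm rib, given that the 12 mm pin read 11. Lifting straight up.

{"api": "apply_moves", "payload": {"motion": [{"travel": [0,0,-0.06],"twist": [0,0,0],"hand": 1},{"travel": [0,0,-0.12],"twist": [0,0,0],"hand": 1},{"travel": [0,0,-0.18],"twist": [0,0,0],"hand": 1},{"travel": [0,0,-0.26],"twist": [0,0,0],"hand": 1},{"travel": [0,0,-0.36],"twist": [0,0,0],"hand": 1},{"travel": [0,0,-0.48],"twist": [0,0,0],"hand": 1},{"travel": [0,0,-0.6],"twist": [0,0,0],"hand": 1},{"travel": [0,0,-0.7],"twist": [0,0,0],"hand": 1},{"travel": [0,0,-0.8],"twist": [0,0,0],"hand": 1},{"travel": [0,0,-0.8],"twist": [0,0,0],"hand": 1}]}}

```text
clock: 8.68
tcp_pos: [0.4914, -0.2813, 0.3015]
eef_rot: [2.041, 2.383, 0.001]
ft_force: [-0.3, -0.1, -4.6]
grip_width: 0.0125
```

```bash
python3 plan.py .512 -.003 .3 8.8; python3 - <<'E'
from h import *
f=viewer.grab_frame("side"); cv2.imwrite("pics/s5.png",cv2.resize(f["pixels"][80:230,240:420],None,fx=4,fy=4,interpolation=cv2.INTER_CUBIC)[:,:,::-1])
E
```

```text
clk 8.68 tcp [ 0.4914 -0.2813  0.3015] yawy 8.8 q [-0.52  0.11  0.    1.46  0.    0.9 ] F [-0.3 -0.1 -4.6] w 0.0125
FULL travel [2.718 0.631 0.011] twist [0.002 0.001 0.   ]
STEP 1/2.72 [1.    0.232 0.004] [0.001 0.001 0.   ]
```

View pics/s5.png

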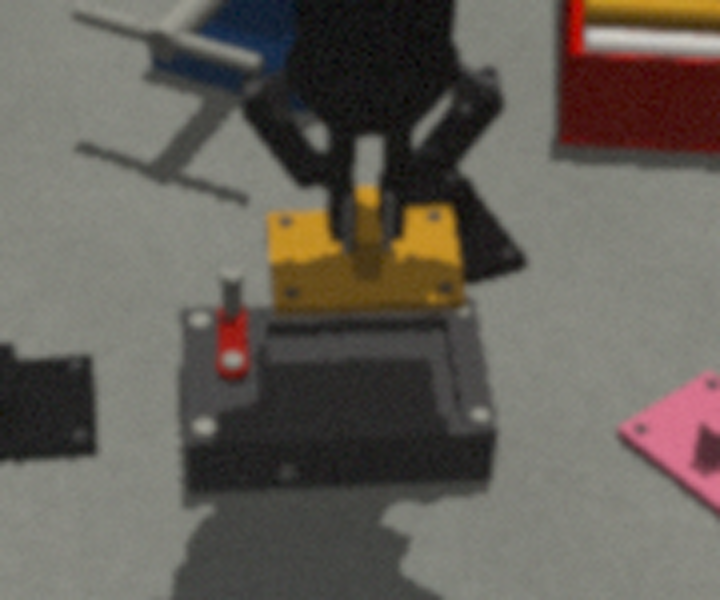

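The plate hangs level, clear of the frame and the pin, with 4.6 N on the wrist for its 0.5 kg. Carrying it to the tray.

{"api": "apply_moves", "payload": {"motion": [{"travel": [0.15,0.03,0],"twist": [0,0,0],"hand": 1},{"travel": [0.35,0.08,0],"twist": [0,0,0],"hand": 1},{"travel": [0.57,0.13,0],"twist": [0,0,0],"hand": 1},{"travel": [0.79,0.18,0],"twist": [0,0,0],"hand": 1},{"travel": [1,0.23,0],"twist": [0,0,0],"hand": 1}]}}

```text
clock: 9.15
tcp_pos: [0.4981, -0.1772, 0.2978]
eef_rot: [-2.043, -2.385, 0.0]
ft_force: [-0.5, 0.2, -3.6]
grip_width: 0.0124
```

{"api": "apply_moves", "payload": {"motion": [{"travel": [0.2,0.05,0],"twist": [0,0,0.02],"hand": 1},{"travel": [0.4,0.1,0],"twist": [0,0,0.04],"hand": 1},{"travel": [0.6,0.14,0],"twist": [0,0,0.06],"hand": 1},{"travel": [0.8,0.18,0],"twist": [0,0,0.08],"hand": 1},{"travel": [0.95,0.21,0],"twist": [0,0,0.09],"hand": 1},{"travel": [0.95,0.21,0],"twist": [0,0,0.09],"hand": 1}]}}

```text
clock: 9.65
tcp_pos: [0.5043, -0.079, 0.2979]
eef_rot: [-2.204, -2.236, 0.0]
ft_force: [0.5, 0.6, -5.1]
grip_width: 0.0125
```

```bash
python3 plan.py .512 -.003 .3 .5
```

```text
clk 9.65 tcp [ 0.5043 -0.079   0.2979] yawy 0.8 q [-0.16 -0.02 -0.14  1.45  0.    1.4 ] F [ 0.5  0.6 -5.1] w 0.0125
FULL travel [ 0.758  0.088 -0.02 ] twist [-0.001 -0.001  0.004]
```

{"api": "apply_moves", "payload": {"motion": [{"travel": [0.2,0.02,0],"twist": [0,0,0],"hand": 1},{"travel": [0.4,0.04,0],"twist": [0,0,0],"hand": 1},{"travel": [0.6,0.07,0],"twist": [0,0,0],"hand": 1},{"travel": [0.76,0.09,0.1],"twist": [0,0,0],"hand": 1},{"travel": [0.76,0.09,0.3],"twist": [0,0,0],"hand": 1},{"travel": [0.76,0.09,0.5],"twist": [0,0,0],"hand": 1},{"travel": [0.76,0.09,0.7],"twist": [0,0,0],"hand": 1},{"travel": [0.76,0.09,0.8],"twist": [0,0,0],"hand": 1},{"travel": [0.76,0.09,0.8],"twist": [0,0,0],"hand": 1}]}}

```text
clock: 10.4
tcp_pos: [0.5115, -0.0056, 0.2158]
eef_rot: [-2.204, -2.233, 0.005]
ft_force: [-0.1, -0.7, -4.2]
grip_width: 0.0125
```

```bash
python3 plan.py .512 -.003 .1955 .5; python3 - <<'E'
from h import *
f=viewer.grab_frame("side"); cv2.imwrite("pics/s6.png",cv2.resize(f["pixels"][180:360,220:400],None,fx=3.3,fy=3.3,interpolation=cv2.INTER_CUBIC)[:,:,::-1])
E
```

```text
clk 10.40 tcp [ 0.5115 -0.0056  0.2158] yawy 0.8 q [-0.01  0.01 -0.27  1.3  -0.    1.55] F [-0.1 -0.7 -4.2] w 0.0125
FULL travel [0.025 0.006 0.203] twist [-0.003 -0.     0.003]
```

View pics/s6.png

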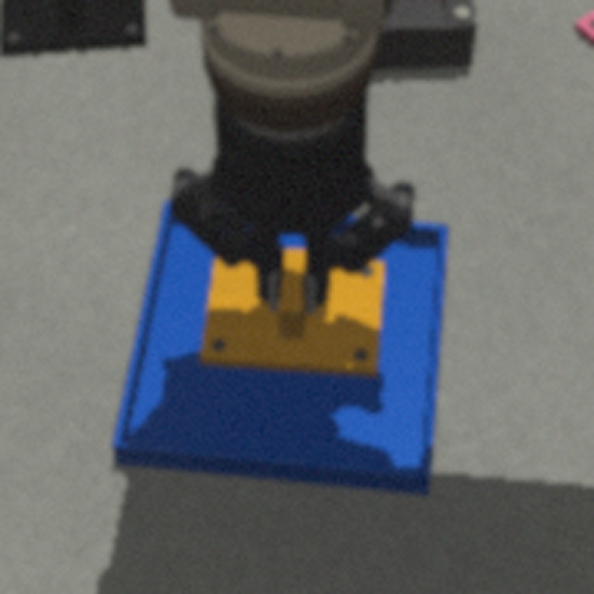

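The plate is level over the tray and well inside its walls. Lowering slowly until it touches.

{"api": "apply_moves", "payload": {"motion": [{"travel": [0,0,0.04],"twist": [0,0,0],"hand": 1},{"travel": [0,0,0.08],"twist": [0,0,0],"hand": 1},{"travel": [0,0,0.12],"twist": [0,0,0],"hand": 1},{"travel": [0,0,0.15],"twist": [0,0,0],"hand": 1},{"travel": [0,0,0.17],"twist": [0,0,0],"hand": 1},{"travel": [0,0,0.19],"twist": [0,0,0],"hand": 1},{"travel": [0,0,0.19],"twist": [0,0,0],"hand": 1},{"travel": [0,0,0.19],"twist": [0,0,0],"hand": 1}]}}

```text
clock: 11.12
tcp_pos: [0.5126, -0.0055, 0.1996]
eef_rot: [-2.207, -2.236, 0.0]
ft_force: [-0.4, 0.1, -4.5]
grip_width: 0.013
```

```bash
python3 plan.py .512 -.003 .1955 .5
```

```text
clk 11.12 tcp [ 0.5126 -0.0055  0.1996] yawy 0.7 q [-0.01  0.02 -0.29  1.26 -0.    1.55] F [-0.4  0.1 -4.5] w 0.0130
FULL travel [ 0.025 -0.006  0.041] twist [-0.     0.     0.003]
```

{"api": "apply_moves", "payload": {"motion": [{"travel": [0,0,0.01],"twist": [0,0,0],"hand": 1},{"travel": [0,0,0.02],"twist": [0,0,0],"hand": 1},{"travel": [0,0,0.03],"twist": [0,0,0],"hand": 1},{"travel": [0,0,0.03],"twist": [0,0,0],"hand": 1},{"travel": [0,0,0.03],"twist": [0,0,0],"hand": 1}]}}

```text
clock: 11.53
tcp_pos: [0.5126, -0.0055, 0.1966]
eef_rot: [-2.207, -2.236, 0.0]
ft_force: [-1.1, 0.2, -4.3]
grip_width: 0.0129
```

{"api": "apply_moves", "payload": {"motion": [{"travel": [0,0,0.005],"twist": [0,0,0],"hand": 1},{"travel": [0,0,0.01],"twist": [0,0,0],"hand": 1},{"travel": [0,0,0.015],"twist": [0,0,0],"hand": 1},{"travel": [0,0,0.015],"twist": [0,0,0],"hand": 1},{"travel": [0,0,0.015],"twist": [0,0,0],"hand": 1}]}}

```text
clock: 11.95
tcp_pos: [0.5126, -0.0055, 0.1951]
eef_rot: [-2.207, -2.236, 0.0]
ft_force: [-0.9, -0.6, -4.5]
grip_width: 0.0126
```

{"api": "apply_moves", "payload": {"motion": [{"travel": [0,0,0.005],"twist": [0,0,0],"hand": 1},{"travel": [0,0,0.01],"twist": [0,0,0],"hand": 1},{"travel": [0,0,0.015],"twist": [0,0,0],"hand": 1},{"travel": [0,0,0.015],"twist": [0,0,0],"hand": 1},{"travel": [0,0,0.015],"twist": [0,0,0],"hand": 1}]}}

```text
clock: 12.37
tcp_pos: [0.5126, -0.0055, 0.1949]
eef_rot: [2.207, 2.235, 0.001]
ft_force: [-5.2, 0.1, 7.7]
grip_width: 0.0129
```

It has touched down: Fz went from -4.5 to +7.7 N at TCP z 0.195, as expected. Releasing slowly and rising.

{"api": "apply_moves", "payload": {"motion": [{"travel": [0,0,-0.005],"twist": [0,0,0],"hand": 1},{"travel": [0,0,-0.005],"twist": [0,0,0],"hand": 0.6},{"travel": [0,0,-0.005],"twist": [0,0,0],"hand": 0.4},{"travel": [0,0,-0.005],"twist": [0,0,0],"hand": 0.2},{"travel": [0,0,-0.005],"twist": [0,0,0],"hand": 0},{"travel": [0,0,-0.005],"twist": [0,0,0],"hand": 0},{"travel": [0,0,-0.1],"twist": [0,0,0],"hand": 0},{"travel": [0,0,-0.3],"twist": [0,0,0],"hand": 0},{"travel": [0,0,-0.6],"twist": [0,0,0],"hand": 0},{"travel": [0,0,-0.9],"twist": [0,0,0],"hand": 0},{"travel": [0,0,-1],"twist": [0,0,0],"hand": 0}], "force": 20}}

```text
clock: 13.28
tcp_pos: [0.5131, -0.0055, 0.2988]
eef_rot: [2.204, 2.233, 0.006]
ft_force: [1.1, 0.0, 0.8]
grip_width: 0.0425
```

{"api": "apply_moves", "payload": {"motion": [{"travel": [0,-0.4,-0.3],"twist": [0,0,0],"hand": 0},{"travel": [0,-0.7,-0.5],"twist": [0,0,0],"hand": 0},{"travel": [0,-1,-0.5],"twist": [0,0,0],"hand": 0},{"travel": [0,-1,-0.5],"twist": [0,0,0],"hand": 0},{"travel": [0,-1,-0.5],"twist": [0,0,0],"hand": 0}]}}

```text
clock: 13.7
tcp_pos: [0.4116, -0.0068, 0.345]
eef_rot: [2.206, 2.234, 0.003]
ft_force: [1.4, 0.0, -0.1]
grip_width: 0.0426
```

```bash
python3 plan.py .512 -.003 .3 .5; python3 - <<'E'
from h import *
f=viewer.grab_frame("top"); cv2.imwrite("pics/t7.png",f["pixels"][:,:,::-1])
f=viewer.grab_frame("side"); cv2.imwrite("pics/s7.png",f["pixels"][:,:,::-1])
E
```

```text
clk 13.70 tcp [ 0.4116 -0.0068  0.345 ] yawy 0.7 q [-0.02 -0.26 -0.26  1.57 -0.    1.54] F [ 1.4  0.  -0.1] w 0.0426
FULL travel [0.025 1.003 0.453] twist [0.002 0.    0.003]
STEP 1/1.00 [0.025 1.    0.452] [0.002 0.    0.003]
```

View pics/t7.png

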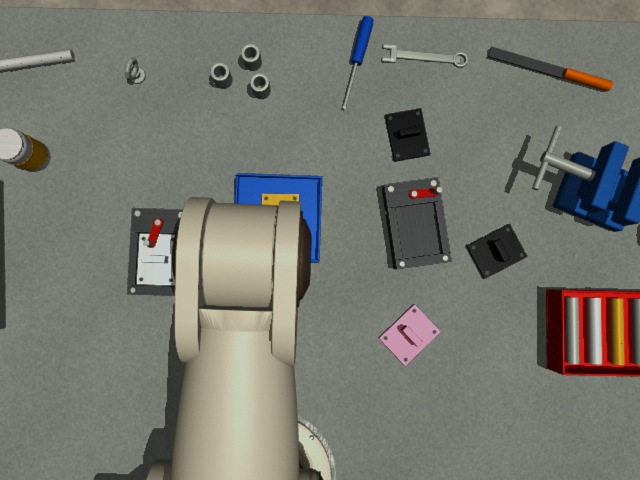

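View pics/s7.png

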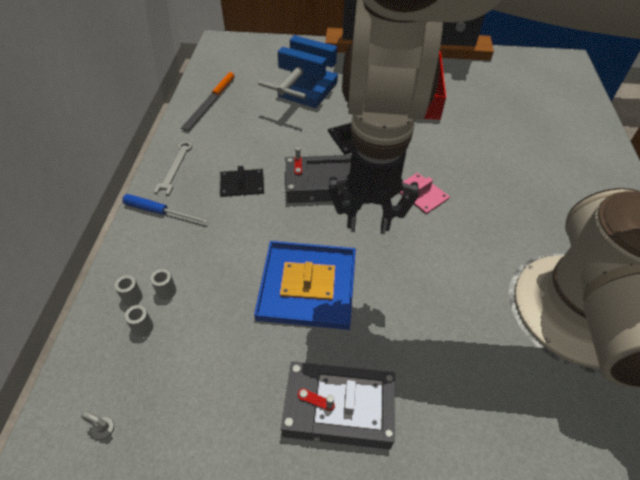

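The side view shows the brass plate flat in the middle of the tray at (308,280). The top view shows the empty frame with its tab sideways, pivot (414,194) and pin (439,189), and the grey plate still seated with its tab over it. One check by numbers before handing in.

```bash
python3 - <<'E'
from h import *
f=viewer.grab_frame("top"); g=viewer.grab_frame("side")
a=ray2z(f,(414,194),.048);b=ray2z(f,(439,189),.074);d=(b-a)[:2]
print("tab rad",np.radians((np.degrees(np.arctan2(d[1],d[0]))%360)-188.8),"len",np.linalg.norm(d))
px=g["pixels"].astype(int);m=((px[...,0]>150)&(px[...,2]<90)&(px[...,1]>90));m[:240]=0;m[330:]=0
p=np.argwhere(m);c=cv2.minAreaRect(np.float32(p[:,::-1]));print(c, ray2z(g,c[0],.013))
a0=cv2.imread("pics/side0.png").astype(int);a1=cv2.imread("pics/s7.png").astype(int)
print("grey diff",np.abs(a0-a1)[360:445,280:400].mean())
print(arm.finish_job())
E
```

```text
tab rad 1.5687690836552504 len 0.043509206003025755
((307.5029602050781, 279.4617614746094), (51.54005432128906, 33.362979888916016), 4.398705005645752) [ 0.51300397 -0.00430923  0.013     ]
grey diff 19.842091503267973
the job is handed in; nothing more can be done
None
```

The brass plate now lies flat, right way up, in the blue tray, and the job is handed in; no verdict came back. I gripped the pin of the brass frame's tab and swung it aside. Then I lifted the plate straight out by its rib, lowered it until it touched the tray floor, released it and moved the arm clear, using about 14 s of the 56 s.

Last checks before hand-in:
- **Tab:** it measures about 1.57 rad aside in the top view, and the pin-to-pivot distance came out at 43.5 mm against the given 44 mm.
- **Brass plate:** its centre is at about (0.513, -0.004) and the tray's at about (0.512, -0.003). The side view shows it flat.
- **Robot:** it was touching nothing when the job was handed in.
- **Grey plate:** by eye it is seated under its tab as at the start, and the arm never went near it. A before/after image difference over its frame did not come out near zero (mean 19.8). The arm's shadow now falls on that area, which probably explains it, but it means this check did not confirm the plate is unmoved.

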